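# Clock the elbow hose fitting on a vacuum-pump block

## Robot

A 6-joint arm with a two-finger parallel gripper is mounted at the origin on the work surface. World frame = base frame: x ahead of the robot, y to its left, z up, the work surface at z = 0. Lengths are in mm, angles in rad, forces in N, time in s.
With the tool pointing down it reaches from about 275 to 750 mm from the base axis. Payload 10.2 kg.
Tool frame: the origin (TCP) lies midway between the tips of the shut fingers; the grasp point (between the pads) lies 19 mm behind it; z points along the fingers, y is the line along which they close (so a half turn about z gives the same grasp; the last joint's range is limited). The gripper opens to 85 mm and grips with 20 to 120 N. Pads are 22 mm wide; open, the fingers measure 114 mm over their backs; the gripper's body (76 mm by 85 mm) begins 54 mm behind the grasp point. The pads swing forward as they close: fully open they stand 13 mm farther back than shut.
Start: joints at [-1.36, 0.313, 1.498, -0, 1.331, -0.223], TCP at [220.657, -476.384, 231.294] pointing down, gripper open.
Joint ranges: [-2.94, 2.94], [-0.97, 2.17], [0.19, 2.56], [-1.23, 4.37], [0.02, 3.11], [-2.88, 2.88]. Speed limits (rad/s): [2.39, 2.39, 3.01, 3.14, 3.14, 3.14].

## Interface

Orientations are given as a unit quaternion [w, x, y, z].
In Python, from rig import sense, capture, finish_job, find_in, place_of gives the robot as it stands. The module is installed in compiled form; this text tells all that it offers.
- The arm moves only by the shell command python3 -m jog 'ROWS' [FORCE]. ROWS is JSON, a list of rows, each an object of numbers: "tx", "ty", "tz": the shift along the tool's x, y, z in mm; "ax", "ay", "az": the turn, a rotation vector about the tool's x, y, z in rad; "jaw": the closure, from -1 (fully open) to 1 (shut), so that 0 is half open. In form: [{"tx": .., "ty": .., "tz": .., "ax": .., "ay": .., "az": .., "jaw": ..}, ...]. A call has 1 to 5 rows; each row shifts and turns the commanded pose from where the row before left it, along the tool's axes as they then stand; what a row does not reach is not made up. A row lasts 1/8 s, in which the tool goes at most 62.5 mm and 10.7 degrees, less where a joint would pass 70% of its speed; a pose out of reach is approached as far as the arm can. A call with a gripper value outside its range is refused whole. The fingers move at their own pace and stop on an object; FORCE is the grip in N (left out, the last holds). Time passes only in rows, so rows that do not move let the fingers close. It gives the time, the measured TCP pose, the force, the opening and the grip force at its end, in the units of the state.
- sense(): the state, without advancing time (a new reading comes with each control period).
- capture(name): name is "scene" or "top" or "wrist"; returns a dict with "color" (480x640x3 uint8, red, green, blue), "depth" (480x640 float32, mm along the optical axis (not along the pixel's ray), 0 where there is no reading), "fx", "fy", "cx", "cy" (pixels), "camera_from_world" (4x4, takes a point from world to camera coordinates); the wrist camera has in their place "mount" (4x4, takes a point from camera to tool coordinates, whose origin is the TCP and whose axes are the flange's). Camera axes: x right, y up, looking along -z (the intrinsics and any distortion apply to the point x, -y, -z); pixel columns grow to the right and rows downward; lengths in mm; the calibration is good to about 2 mm. A picture is of the moment at which its call begins: read the wrist's pose just before it.
- finish_job(): hands the job in; it is judged then, once.
Trained networks look in the newest picture that a camera, given by its name, has taken for a name from the list of things; names that differ only in an ending like _2 or _b are one class to them, and where a whole thing is asked for, a point or a joint stands for the part that bears it (a point fixed in the world has none). Each returns a list of dicts, best first, with "conf" (0 to 1); they miss things now and then, are a little off and sometimes report something else, mostly with a low value. They report only what shows in the picture. A call takes as long as a camera call. They do not tell look-alikes from the thing itself.
- find_in(query, camera): "centre" ([column, row] in pixels, amid what is visible of it).
- place_of(query, camera): "centre" ([column, row] in pixels: a listed point, or the origin of a listed thing).
The state is a dict: "time_s": time; "joints": joint angles; "dq": joint speeds; "tau": joint torques, N m; "eef_pos": TCP position; "ee_rot": TCP orientation; "force": force on the tool from outside, world axes, zero at the start; "wrist_torque": the same for the moment, N m; "grip_width": opening from 0.0 (shut) to 1.0 (fully open); "grip_force": force on a finger pad.
Only numpy, scipy, OpenCV 4.12 (cv2) and the standard library are available. Lean on these libraries where they do the work, as an engineer would, in place of code of your own. Each camera call takes 0.05 s, during which the arm holds its last target. There are 200 camera calls.

## Task

Two pump valve blocks are clamped in small vises on the repair bench, each with a brass hose fitting already started in its port: one is an elbow (a single hose barb), the other a tee (two barbs). Screw the elbow further in, clockwise seen from above: its taper thread grows stiffer as it goes; stop when its barb points straight along the raised rib on its block, without running well past the rib, and let go. Leave the tee as it is.

Things in the scene. Friction and masses are not known exactly. Their poses are not given: they have to be found in the camera images.
- elbow_hub (a point): Centre of the elbow's brass hub, on its turning axis: a square block 24 mm across flats, reaching 16 mm above and 24 mm below the point. x points along the barb, which is level with the point, 14 to 17 mm thick, ends 52 mm from the axis; y crosses the two free flats; z up. 38 mm above the valve block's top, which is 66 mm above the bench; a boss 40 mm wide, 8 mm high surrounds the port.
- elbow (a joint): How far the elbow is screwed in, rad: clockwise seen from above is positive. Starts at 0 to 0.45; at 1.35 the barb points straight along the rib. Its taper thread grows steadily stiffer: about 0.1 N m at 0, 0.2 N m at 0.45, 0.4 N m at 1.35, 0.45 N m at 1.6. No hard stop; let go near the rib, it stays where it is left. It does not sink noticeably.
- rib_end (a point): Outer end of the raised rib (dark steel, 8 mm wide, 4 mm high) on top of the elbow's aluminium valve block (110 mm along the rib, 69 mm wide), 70 mm from the port's axis; the rib runs straight out from the port to this point. x points outward along the rib, z up. The vise jaws beside the block end 8 mm below its top.
- tee_tip (a point): End of one barb of the other fitting, the tee, in the other vise: the same hub but two opposite barbs, each ending 52 mm from its axis, 104 mm above the bench. Already set: it is to stay as it is.
Not all that is in view belongs to the job. Leave any blue or red look-alike of the part that bears elbow_hub alone.

How it is judged (in metres and radians):
At the end, for the whole second after the job is handed in: The elbow's barb points along the rib to within 12 degrees (joint elbow between 1.14 and 1.56 rad, which is the stiff end of its turn) and stays there at rest (value of joint elbow between 1.14 and 1.56 rad and velocity of joint elbow between -0.05 and 0.05 rad/s); the robot touches nothing.
It fails at once if the elbow is turned more than 20 degrees past the rib (overtightened) (value of joint elbow above 1.7 rad).
It fails at once if the tee is turned by more than about 9 degrees from where it stood (distance of tee_tip from where it was at the start of the episode above 0.008 m).
It also fails if it takes over 32 s, if anything falls off the work surface, if the arm or the gripper's body presses on something with over 40 N, if the wrist force passes 120 N, or if a joint passes its speed limit or range.

## Working session

There is one attempt and no reset: what is moved stays moved. The work goes in short steps, Python scripts to look and compute and a shell command to move; the robot and the scene stay as the last step left them, time stands still between calls to the robot, and variables do not carry over. Pictures are saved under pics/ and viewed, at most 10 in all, crops included, and the job is handed in when it is done.

```bash
mkdir -p pics; cat > h.py <<'E'
import numpy as np, cv2
from rig import *
from scipy.spatial.transform import Rotation as R
def pt(c,u,v,z=None):
    """pixel -> world; by depth, or by intersecting plane z"""
    M=np.linalg.inv(c["camera_from_world"])
    d=np.array([(u-c["cx"])/c["fx"],-(v-c["cy"])/c["fy"],-1.])
    if z is None:
        D=c["depth"][int(v)-1:int(v)+2,int(u)-1:int(u)+2]; D=np.median(D[D>0]) if (D>0).any() else np.nan
        return M[:3,:3]@(d*D)+M[:3,3]
    r=M[:3,:3]@d; return M[:3,3]+r*(z-M[2,3])/r[2]
E
python3 - <<'E'
from h import *
np.set_printoptions(precision=1,suppress=True)
ims=[]
for n in("scene","top"):
    c=capture(n); cv2.imwrite(f"pics/{n}0.png",c["color"][:,:,::-1])
    print(n,[k for k in c])
    for q,z in(("elbow_hub",104),("rib_end",70),("tee_tip",104)):
        for p in place_of(q,n): print(q,np.array(p["centre"]),round(p["conf"],2),pt(c,*p["centre"]),pt(c,*p["centre"],z))
s=sense();print(s["time_s"],s["eef_pos"],s["ee_rot"],s["force"],s["grip_width"])
E
```

```text
scene ['color', 'depth', 'fx', 'fy', 'cx', 'cy', 'camera_from_world']
elbow_hub [409.8 284.4] 0.85 [574.  197.8 114.3] [563.1 199.4 104. ]
elbow_hub [491.5 211.8] 0.8 [373.2 354.4 111.6] [362.5 357.7 104. ]
elbow_hub [185. 172.] 0.66 [ 270.1 -234.4  109.6] [ 261.1 -237.9  104. ]
rib_end [500.1 253.5] 0.89 [433.7 367.5  65.6] [439.  365.6  70. ]
rib_end [405.6 334.5] 0.82 [632.4 192.8  67.8] [634.3 192.5  70. ]
rib_end [176.1 204.4] 0.58 [ 325.4 -244.    68.3] [ 327.7 -243.    70. ]
tee_tip [166.1 271. ] 0.92 [ 558.6 -183.6  105.2] [ 557.2 -184.2  104. ]
top ['color', 'depth', 'fx', 'fy', 'cx', 'cy', 'camera_from_world']
elbow_hub [249.  180.7] 0.86 [562.5 194.2 119.1] [565.4 196.8 104. ]
elbow_hub [157.5 287.2] 0.76 [362.9 352.1 119.2] [362.5 357.4 104. ]
elbow_hub [485.  355.8] 0.71 [ 259.3 -238.8  117.8] [ 257.3 -243.1  104. ]
rib_end [168.  252.6] 0.91 [428.4 355.   63. ] [428.1 352.7  70. ]
rib_end [482.9 316.7] 0.8 [ 324.3 -251.3   63.9] [ 324.7 -249.4   70. ]
rib_end [255.7 147.9] 0.73 [655.5 203.7  -0.9] [637.  192.3  70. ]
tee_tip [453.7 188.1] 0.63 [ 569.2 -193.9   64.4] [ 561.7 -184.2  104. ]
0.4 [ 220.6 -476.3  231.2] [-0.   1.   0.2 -0. ] [-0.5 -0.5 -0.1] 0.9998117571360299
```

View pics/top0.png

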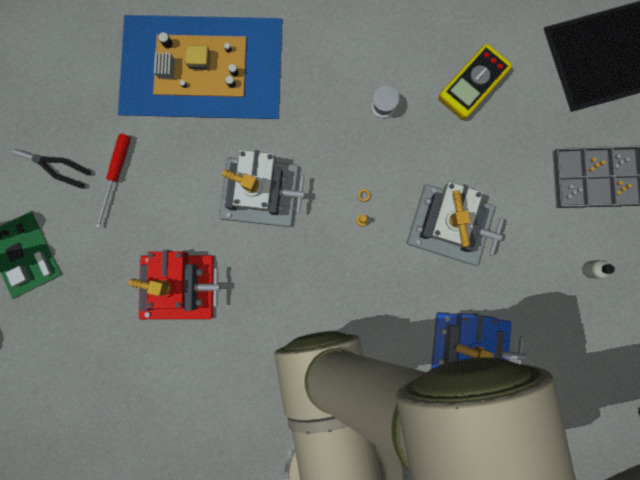

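View pics/scene0.png

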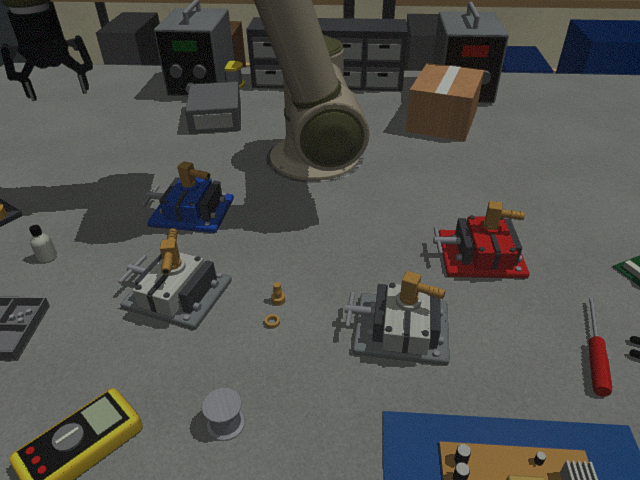

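The elbow-like fittings in the top picture are:
- grey/aluminium block at (249,181), scene (410,284)
- red block at (157,287)
- blue block at (485,356)
- grey block with two barbs, the tee, at (460,218)

The single-barb elbow on the aluminium block at (249,181) fits the description. I'll confirm it in an enlarged crop and measure the barb and rib directions.

```bash
python3 - <<'E'
from h import *
np.set_printoptions(precision=1,suppress=True)
out=[]
for n,(u,v) in(("scene",(410,300)),("top",(255,185))):
    c=capture(n); im=c["color"][:,:,::-1]
    out.append(cv2.resize(im[v-50:v+50,u-50:u+50],(400,400),interpolation=cv2.INTER_CUBIC))
    V,U=np.mgrid[v-60:v+60,u-70:u+70]; D=c["depth"][V,U]
    M=np.linalg.inv(c["camera_from_world"])
    P=np.stack([(U-c["cx"])/c["fx"]*D,-(V-c["cy"])/c["fy"]*D,-D],-1)@M[:3,:3].T+M[:3,3]
    hsv=cv2.cvtColor(np.ascontiguousarray(c["color"]),cv2.COLOR_RGB2HSV)[V,U]
    br=(hsv[...,1]>110)&(hsv[...,0]>10)&(hsv[...,0]<30)&(D>0)&(P[...,2]>90)&(P[...,2]<130)
    Q=P[br]; top=Q[Q[:,2]>116]; lo=Q[(Q[:,2]<114)&(Q[:,2]>100)]
    print(n,len(Q),"top",len(top),top.mean(0),top.min(0),top.max(0)) if len(top) else print(n,len(Q))
    h=np.array([564,197.])
    d=np.hypot(*(lo[:,:2]-h).T); b=lo[d>22]; b=b[:, :2]
    m=b.mean(0)-h; print("barb",len(b),b.mean(0),"ang",np.degrees(np.arctan2(m[1],m[0])),"maxd",d.max())
    bt=(P[...,2]>60)&(P[...,2]<72); print("block",P[bt].mean(0)); r=cv2.minAreaRect(P[bt][:,:2].astype(np.float32)); print(r)
cv2.imwrite("pics/crop.png",np.hstack(out))
E
```

```text
scene 622 top 188 [565.3 199.6 119.7] [547.9 185.9 116. ] [577.8 213.6 122.7]
barb 200 [579.5 232.5] ang 66.42127044188274 maxd 54.552540839274506
block [588.5 200.3  66.2]
((506.33941650390625, 233.38735961914062), (113.08399963378906, 288.1847229003906), 63.8299560546875)
top 335 top 136 [562.4 197.9 118.5] [548.9 183.7 116. ] [575.1 210.8 122.7]
barb 116 [574.5 231.8] ang 73.27925616016475 maxd 51.33795497122038
block [578.9 194.6  64.9]
((577.9767456054688, 194.29843139648438), (95.34607696533203, 113.72930908203125), 88.3561782836914)
```

View pics/crop.png

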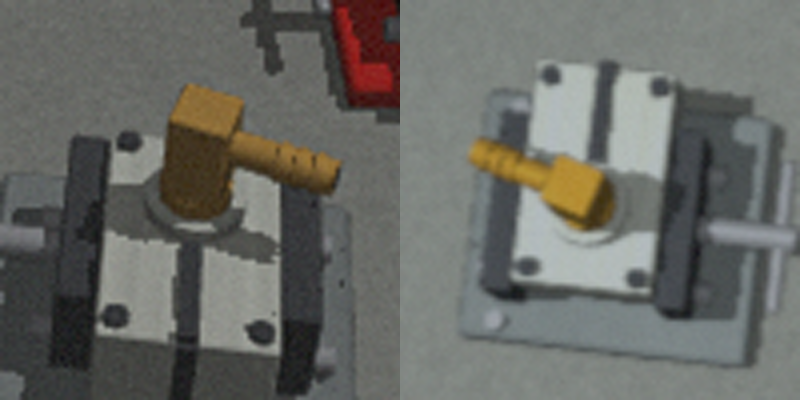

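The crop shows the brass single-barb elbow on the aluminium block. Its rib runs towards +x: up in the top view at about (605,110), and down in the scene view at about (190,310). The barb sits at about 70°, the rib at about −4°. Next I'll plan the transfer.

```bash
python3 - <<'E'
from h import *
s=sense();q=s["ee_rot"];r=R.from_quat([q[1],q[2],q[3],q[0]]).as_matrix()
print(np.round(r,3)); yaw=np.arctan2(r[1,0],r[0,0]); print("yaw",yaw,"c",yaw-s["joints"][0]+s["joints"][5])
d=np.array([564,198.5,231])-s["eef_pos"]; print("tool shift",r.T@d)
for k in(0,np.pi,-np.pi):
    y=np.radians(69)+k; print("yaw",y,"az",yaw-y,"q6",np.arctan2(198.5,564)-(y-(yaw-s["joints"][0]+s["joints"][5])))
E
```

```text
[[ 0.907  0.42  -0.   ]
 [ 0.42  -0.907  0.   ]
 [ 0.    -0.    -1.   ]]
yaw 0.433832504780507 c 1.5707940104633544
tool shift [ 5.95214006e+02 -4.68024660e+02  3.19792128e-01]
yaw 1.2042771838760873 az -0.7704446790955803 q6 0.7049280979166952
yaw 4.34586983746588 az -3.9120373326853732 q6 -2.4366645556730977
yaw -1.9373154697137058 az 2.371147974494213 q6 3.846520751506488
```

```bash
python3 -m jog '[{"tx":30,"ty":-23.6},{"tx":42,"ty":-33},{"tx":42,"ty":-33},{"tx":42,"ty":-33},{"tx":42,"ty":-33}]' 
python3 -m jog '[{"tx":42,"ty":-33},{"tx":42,"ty":-33},{"tx":42,"ty":-33},{"tx":42,"ty":-33},{"tx":42,"ty":-33}]'
python3 -m jog '[{"tx":42,"ty":-33},{"tx":42,"ty":-33},{"tx":40,"ty":-31},{"tx":21,"ty":-17},{"az":-0.1}]'
python3 -m jog '[{"az":-0.14},{"az":-0.14},{"az":-0.14},{"az":-0.14},{"az":-0.11}]'
python3 -m jog '[{"az":0},{"az":0}]'
python3 - <<'E'
from h import *
np.set_printoptions(precision=1,suppress=True)
s=sense();q=s["ee_rot"];r=R.from_quat([q[1],q[2],q[3],q[0]]).as_matrix()
c=capture("wrist"); cv2.imwrite("pics/w1.png",c["color"][:,:,::-1])
T=np.eye(4);T[:3,:3]=r;T[:3,3]=s["eef_pos"]; c["camera_from_world"]=np.linalg.inv(T@np.array(c["mount"]))
print(s["time_s"],T,s["joints"])
for qn,z in(("elbow_hub",104),("rib_end",70)):
    for p in place_of(qn,"wrist"): print(qn,np.array(p["centre"]),round(p["conf"],2),pt(c,*p["centre"],z))
D=c["depth"];V,U=np.mgrid[0:480,0:640]
P=np.stack([(U-c["cx"])/c["fx"]*D,-(V-c["cy"])/c["fy"]*D,-D],-1)
M=np.linalg.inv(c["camera_from_world"]);P=P@M[:3,:3].T+M[:3,3]
hsv=cv2.cvtColor(np.ascontiguousarray(c["color"]),cv2.COLOR_RGB2HSV)
br=(hsv[...,1]>110)&(hsv[...,0]>10)&(hsv[...,0]<30)&(D>0)&(np.hypot(P[...,0]-564,P[...,1]-198)<70)
t=P[br&(P[...,2]>117)&(P[...,2]<125)];print(len(t),cv2.minAreaRect(t[:,:2].astype(np.float32)),t[:,2].mean())
b=P[br&(P[...,2]>102)&(P[...,2]<115)&(np.hypot(P[...,0]-564,P[...,1]-198)>22)]
print(len(b),b.mean(0),cv2.fitLine(b[:,:2].astype(np.float32),cv2.DIST_L2,0,.01,.01).ravel()) if len(b) else 0
E
```

```text
0.5 [[   0.9    0.4   -0.   220.7]
 [   0.4   -0.9    0.  -476.4]
 [   0.    -0.    -1.   231.3]
 [   0.     0.     0.     1. ]] [-1.4  0.3  1.5  0.   1.3 -0.2]
0 ((0.0, 0.0), (0.0, 0.0), 0.0) nanschema error: expected keys tx, ty, tz, ax, ay, az, jaw
schema error: expected keys tx, ty, tz, ax, ay, az, jaw
schema error: expected keys tx, ty, tz, ax, ay, az, jaw
schema error: expected keys tx, ty, tz, ax, ay, az, jaw
schema error: expected keys tx, ty, tz, ax, ay, az, jaw
<stdin>:14: RuntimeWarning: Mean of empty slice.
  ret = ret.dtype.type(ret / rcount)
```

View pics/w1.png

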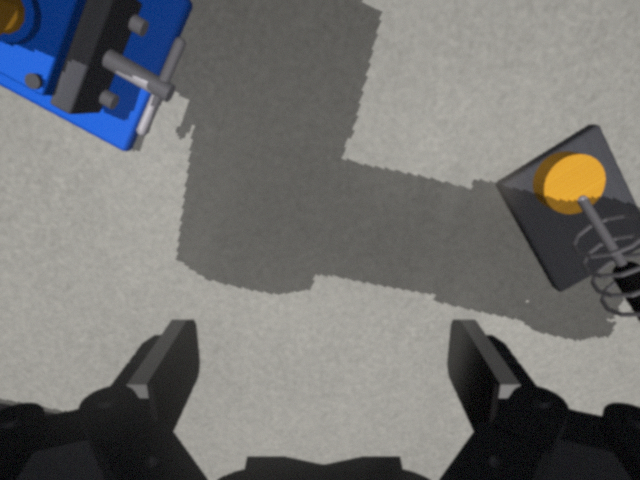

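The rows were refused because every key must be given, so the arm hasn't moved. The wrist view still shows the start area, with the blue block at upper left. I'll resend with all keys.

```bash
cat > m.py <<'E'
from h import *
import sys
np.set_printoptions(precision=2,suppress=True)
s=sense();q=s["ee_rot"];r=R.from_quat([q[1],q[2],q[3],q[0]]).as_matrix()
c=capture("wrist"); cv2.imwrite(f"pics/{sys.argv[1]}.png",c["color"][:,:,::-1])
T=np.eye(4);T[:3,:3]=r;T[:3,3]=s["eef_pos"]; c["camera_from_world"]=np.linalg.inv(T@np.array(c["mount"]))
print(s["time_s"],s["eef_pos"],"yaw",np.degrees(np.arctan2(r[1,0],r[0,0])),"q",np.array(s["joints"]))
for qn,z in(("elbow_hub",104),("rib_end",70)):
    for p in place_of(qn,"wrist"): print(qn,np.array(p["centre"]),round(p["conf"],2),pt(c,*p["centre"],z))
D=c["depth"];V,U=np.mgrid[0:480,0:640]
P=np.stack([(U-c["cx"])/c["fx"]*D,-(V-c["cy"])/c["fy"]*D,-D],-1)
M=np.linalg.inv(c["camera_from_world"]);P=P@M[:3,:3].T+M[:3,3]
hsv=cv2.cvtColor(np.ascontiguousarray(c["color"]),cv2.COLOR_RGB2HSV)
rad=np.hypot(P[...,0]-564,P[...,1]-198)
br=(hsv[...,1]>110)&(hsv[...,0]>10)&(hsv[...,0]<30)&(D>0)&(rad<70)
t=P[br&(P[...,2]>116)&(P[...,2]<125)]
if len(t): print("hubtop",len(t),cv2.minAreaRect(t[:,:2].astype(np.float32)),t.mean(0))
b=P[br&(P[...,2]>102)&(P[...,2]<115)&(rad>22)]
if len(b):
    l=cv2.fitLine(b[:,:2].astype(np.float32),cv2.DIST_L2,0,.01,.01).ravel(); print("barb",len(b),b.mean(0),"line deg",np.degrees(np.arctan2(l[1],l[0])))
E
python3 -m jog '[{"tx":30,"ty":-23.6,"tz":0,"ax":0,"ay":0,"az":0,"jaw":-1},{"tx":42,"ty":-33,"tz":0,"ax":0,"ay":0,"az":0,"jaw":-1},{"tx":42,"ty":-33,"tz":0,"ax":0,"ay":0,"az":0,"jaw":-1},{"tx":42,"ty":-33,"tz":0,"ax":0,"ay":0,"az":0,"jaw":-1},{"tx":42,"ty":-33,"tz":0,"ax":0,"ay":0,"az":0,"jaw":-1}]' &&
python3 -m jog '[{"tx":42,"ty":-33,"tz":0,"ax":0,"ay":0,"az":0,"jaw":-1},{"tx":42,"ty":-33,"tz":0,"ax":0,"ay":0,"az":0,"jaw":-1},{"tx":42,"ty":-33,"tz":0,"ax":0,"ay":0,"az":0,"jaw":-1},{"tx":42,"ty":-33,"tz":0,"ax":0,"ay":0,"az":0,"jaw":-1},{"tx":42,"ty":-33,"tz":0,"ax":0,"ay":0,"az":0,"jaw":-1}]'
python3 -m jog '[{"tx":42,"ty":-33,"tz":0,"ax":0,"ay":0,"az":0,"jaw":-1},{"tx":42,"ty":-33,"tz":0,"ax":0,"ay":0,"az":0,"jaw":-1},{"tx":42,"ty":-33,"tz":0,"ax":0,"ay":0,"az":0,"jaw":-1},{"tx":30,"ty":-24,"tz":0,"ax":0,"ay":0,"az":0,"jaw":-1},{"tx":0,"ty":0,"tz":0,"ax":0,"ay":0,"az":-0.1,"jaw":-1}]'
python3 -m jog '[{"tx":0,"ty":0,"tz":0,"ax":0,"ay":0,"az":-0.14,"jaw":-1},{"tx":0,"ty":0,"tz":0,"ax":0,"ay":0,"az":-0.14,"jaw":-1},{"tx":0,"ty":0,"tz":0,"ax":0,"ay":0,"az":-0.14,"jaw":-1},{"tx":0,"ty":0,"tz":0,"ax":0,"ay":0,"az":-0.14,"jaw":-1},{"tx":0,"ty":0,"tz":0,"ax":0,"ay":0,"az":-0.11,"jaw":-1}]'
python3 -m jog '[{"tx":0,"ty":0,"tz":0,"ax":0,"ay":0,"az":0,"jaw":-1},{"tx":0,"ty":0,"tz":0,"ax":0,"ay":0,"az":0,"jaw":-1}]'
python3 m.py w2
```

```text
time_s: 1.27
eef_pos: [335.4, -250.4, 231.5]
ee_rot: [0.0, 0.977, 0.215, 0.0]
force: [0.1, 0.3, 0.5]
grip_width: 0.999
grip_force: 0.0
time_s: 1.9
eef_pos: [456.8, -12.3, 231.5]
ee_rot: [0.0, 0.977, 0.215, 0.0]
force: [-0.5, -1.7, -0.3]
grip_width: 1.003
grip_force: 0.0
time_s: 2.52
eef_pos: [546.3, 165.4, 230.7]
ee_rot: [-0.0, 0.964, 0.266, -0.0]
force: [0.6, -0.1, -0.2]
grip_width: 1.0
grip_force: 0.0
time_s: 3.15
eef_pos: [546.0, 163.2, 231.3]
ee_rot: [-0.0, 0.823, 0.568, -0.0]
force: [-0.5, -0.5, -0.1]
grip_width: 1.0
grip_force: 0.0
time_s: 3.4
eef_pos: [546.0, 163.2, 231.3]
ee_rot: [-0.0, 0.825, 0.565, -0.0]
force: [0.5, 0.6, -0.4]
grip_width: 0.997
grip_force: 0.0
3.4 [545.95 163.19 231.29] yaw 68.85119189153484 q [ 0.08  0.41  1.36 -0.    1.37  0.45]
elbow_hub [327.9 165.1] 0.81 [562.44 199.81 104.  ]
rib_end [428.2 131.6] 0.84 [633.25 191.73  70.  ]
hubtop 1582 ((562.4603271484375, 198.909912109375), (23.960329055786133, 23.500167846679688), 67.83780670166016) [562.72 199.28 120.48]
barb 1250 [575.48 233.56 110.7 ] line deg 69.20006
```

View pics/w2.png

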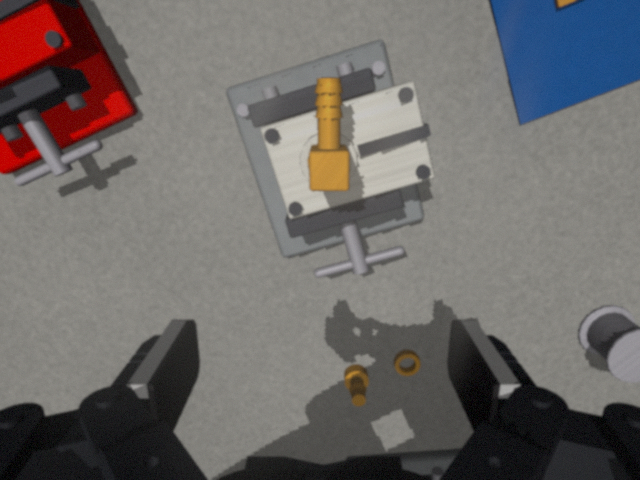

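The barb is at (328,85), the hub at (329,168), and the rib runs right to (428,132). The hub is at (562.5, 199.3), with the barb at 69° and the rib at −6°, so the turn needed is about 1.31 rad. I'll descend and grip.

```bash

python3 -m jog '[{"tx":20,"ty":1.2,"tz":0,"ax":0,"ay":0,"az":0,"jaw":-1},{"tx":19.5,"ty":1.2,"tz":0,"ax":0,"ay":0,"az":0,"jaw":-1},{"tx":0,"ty":0,"tz":30,"ax":0,"ay":0,"az":0,"jaw":-1},{"tx":0,"ty":0,"tz":35,"ax":0,"ay":0,"az":0,"jaw":-1},{"tx":0,"ty":0,"tz":0,"ax":0,"ay":0,"az":0,"jaw":-1}]' &&
python3 -m jog '[{"tx":0,"ty":0,"tz":30,"ax":0,"ay":0,"az":0,"jaw":-1},{"tx":0,"ty":0,"tz":25,"ax":0,"ay":0,"az":0,"jaw":-1},{"tx":0,"ty":0,"tz":15,"ax":0,"ay":0,"az":0,"jaw":-1},{"tx":0,"ty":0,"tz":12,"ax":0,"ay":0,"az":0,"jaw":-1},{"tx":0,"ty":0,"tz":0,"ax":0,"ay":0,"az":0,"jaw":-1}]'
python3 -m jog '[{"tx":0,"ty":0,"tz":0,"ax":0,"ay":0,"az":0,"jaw":0},{"tx":0,"ty":0,"tz":0,"ax":0,"ay":0,"az":0,"jaw":0.2},{"tx":0,"ty":0,"tz":0,"ax":0,"ay":0,"az":0,"jaw":0.3}]' 60
python3 -c "
from rig import *
s=sense();print(s)"
```

```text
time_s: 4.18
eef_pos: [561.3, 199.0, 164.3]
ee_rot: [-0.001, 0.824, 0.566, -0.002]
force: [0.8, 0.5, 0.4]
grip_width: 0.998
grip_force: 0.0
time_s: 4.8
eef_pos: [562.4, 199.2, 84.3]
ee_rot: [-0.0, 0.824, 0.566, -0.0]
force: [0.2, -0.2, -0.9]
grip_width: 0.996
grip_force: 0.0
time_s: 5.18
eef_pos: [562.6, 199.2, 84.7]
ee_rot: [0.0, 0.824, 0.566, 0.0]
force: [0.9, -0.3, -0.2]
grip_width: 0.379
grip_force: 0.0
{'time_s': 5.175, 'joints': array([1.44265268e-01, 6.12052687e-01, 1.44585794e+00, 3.87145265e-06,
       1.08300038e+00, 5.11206557e-01]), 'dq': array([ 0.00054661,  0.00330307,  0.00226343,  0.0013868 , -0.00208059,
       -0.00130189]), 'tau': array([-5.81739223e-04, -5.14519608e+01, -2.30145746e+01, -5.02550662e-06,
        6.97624491e-04,  1.98950393e-04]), 'eef_pos': array([562.55330848, 199.24636774,  84.70198444]), 'ee_rot': array([1.49060680e-04, 8.24246189e-01, 5.66231493e-01, 3.06507049e-04]), 'force': array([ 0.8764347 , -0.3227598 , -0.24040698]), 'wrist_torque': array([-0.02525523, -0.05492762,  0.04791099]), 'grip_force': 0.0, 'grip_width': 0.3789830170818115}
```

```bash

python3 -m jog '[{"tx":0,"ty":0,"tz":0,"ax":0,"ay":0,"az":0,"jaw":1},{"tx":0,"ty":0,"tz":0,"ax":0,"ay":0,"az":0,"jaw":1},{"tx":0,"ty":0,"tz":0,"ax":0,"ay":0,"az":0,"jaw":1},{"tx":0,"ty":0,"tz":0,"ax":0,"ay":0,"az":0,"jaw":1}]' 80
python3 -m jog '[{"tx":0,"ty":0,"tz":0,"ax":0,"ay":0,"az":0.08,"jaw":1},{"tx":0,"ty":0,"tz":0,"ax":0,"ay":0,"az":0.08,"jaw":1},{"tx":0,"ty":0,"tz":0,"ax":0,"ay":0,"az":0.08,"jaw":1},{"tx":0,"ty":0,"tz":0,"ax":0,"ay":0,"az":0,"jaw":1}]'
python3 -c "
from rig import *
s=sense();print(s['joints'],s['wrist_torque'],s['grip_force'])"
```

```text
time_s: 5.68
eef_pos: [563.4, 198.9, 85.0]
ee_rot: [0.001, 0.824, 0.566, 0.001]
force: [5.1, -0.8, 1.8]
grip_width: 0.27
grip_force: 79.6
time_s: 6.18
eef_pos: [563.5, 198.9, 85.0]
ee_rot: [0.001, 0.887, 0.463, 0.001]
force: [4.7, -1.6, 1.5]
grip_width: 0.27
grip_force: 79.5
[ 1.43508318e-01  6.12195175e-01  1.44478943e+00 -3.36073049e-04
  1.08169693e+00  7.52455511e-01] [-0.1231847  -0.50964592 -0.27082006] 79.51440811157227
```

The grip is firm and the forces are small, so I'll keep turning.

```bash

python3 -m jog '[{"tx":0,"ty":0,"tz":0,"ax":0,"ay":0,"az":0.11,"jaw":1},{"tx":0,"ty":0,"tz":0,"ax":0,"ay":0,"az":0.11,"jaw":1},{"tx":0,"ty":0,"tz":0,"ax":0,"ay":0,"az":0.11,"jaw":1},{"tx":0,"ty":0,"tz":0,"ax":0,"ay":0,"az":0.11,"jaw":1},{"tx":0,"ty":0,"tz":0,"ax":0,"ay":0,"az":0.11,"jaw":1}]'
python3 -m jog '[{"tx":0,"ty":0,"tz":0,"ax":0,"ay":0,"az":0.11,"jaw":1},{"tx":0,"ty":0,"tz":0,"ax":0,"ay":0,"az":0.11,"jaw":1},{"tx":0,"ty":0,"tz":0,"ax":0,"ay":0,"az":0.1,"jaw":1},{"tx":0,"ty":0,"tz":0,"ax":0,"ay":0,"az":0.1,"jaw":1},{"tx":0,"ty":0,"tz":0,"ax":0,"ay":0,"az":0,"jaw":1}]'
python3 m.py w3; python3 -c "
from rig import *
import cv2
c=capture('scene');cv2.imwrite('pics/s3.png',cv2.resize(c['color'][210:370,310:510,::-1],None,fx=3,fy=3))
s=sense();print(s['force'],s['wrist_torque'],s['grip_force'])"
```

```text
time_s: 6.8
eef_pos: [563.7, 198.7, 84.9]
ee_rot: [0.001, 0.979, 0.204, 0.002]
force: [6.2, -3.0, 0.4]
grip_width: 0.268
grip_force: 79.5
time_s: 7.42
eef_pos: [563.8, 198.4, 85.0]
ee_rot: [0.0, 1.0, -0.004, 0.002]
force: [5.4, -4.4, -0.5]
grip_width: 0.273
grip_force: 79.4
7.425 [563.81 198.42  84.97] yaw -0.44785592676413644 q [ 0.14  0.61  1.44 -0.    1.08  1.72]
rib_end [337.5 131.3] 0.95 [631.18 193.03  70.  ]
hubtop 5966 ((563.077392578125, 198.04331970214844), (25.03417205810547, 24.551782608032227), 89.34225463867188) [564.8 198.6 120.3]
barb 4527 [600.88 198.45 110.71] line deg -0.26451853
[ 6.23261753 -4.50608574  0.00794884] [-0.41336125 -0.71330602 -0.05199696] 79.44987416267395
```

View pics/w3.png

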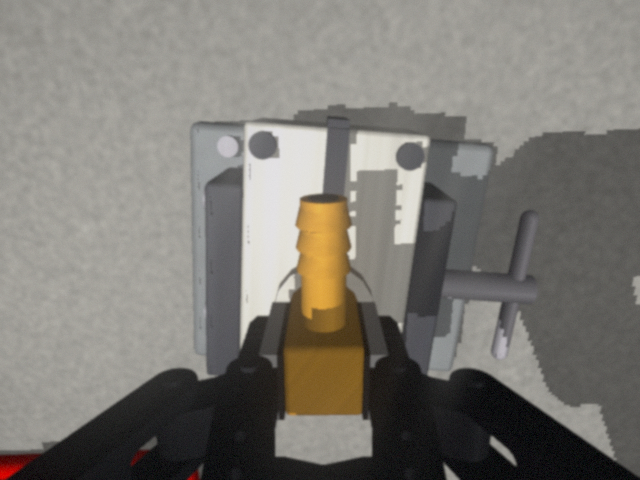

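The barb at (323,200) has followed the gripper to −0.3°. The rib at (338,130) lies at about −4.5°, so I'll turn 0.08 rad more, then release and rise.

```bash

python3 -m jog '[{"tx":0,"ty":0,"tz":0,"ax":0,"ay":0,"az":0.08,"jaw":1},{"tx":0,"ty":0,"tz":0,"ax":0,"ay":0,"az":0,"jaw":1},{"tx":0,"ty":0,"tz":0,"ax":0,"ay":0,"az":0,"jaw":-1},{"tx":0,"ty":0,"tz":0,"ax":0,"ay":0,"az":0,"jaw":-1},{"tx":0,"ty":0,"tz":0,"ax":0,"ay":0,"az":0,"jaw":-1}]'
python3 -m jog '[{"tx":0,"ty":0,"tz":0,"ax":0,"ay":0,"az":0,"jaw":-1},{"tx":0,"ty":0,"tz":-20,"ax":0,"ay":0,"az":0,"jaw":-1},{"tx":0,"ty":0,"tz":-40,"ax":0,"ay":0,"az":0,"jaw":-1},{"tx":0,"ty":0,"tz":-40,"ax":0,"ay":0,"az":0,"jaw":-1},{"tx":-40,"ty":0,"tz":-20,"ax":0,"ay":0,"az":0,"jaw":-1}]'
python3 -m jog '[{"tx":0,"ty":0,"tz":0,"ax":0,"ay":0,"az":0,"jaw":-1},{"tx":0,"ty":0,"tz":0,"ax":0,"ay":0,"az":0,"jaw":-1},{"tx":0,"ty":0,"tz":0,"ax":0,"ay":0,"az":0,"jaw":-1}]'
python3 m.py w4
```

```text
time_s: 8.25
eef_pos: [562.2, 199.3, 84.2]
ee_rot: [-0.0, 0.999, -0.043, -0.0]
force: [0.1, 0.3, -1.6]
grip_width: 0.893
grip_force: 0.0
time_s: 8.88
eef_pos: [523.7, 202.4, 206.1]
ee_rot: [-0.0, 0.999, -0.044, 0.002]
force: [-0.4, 0.1, -0.4]
grip_width: 1.003
grip_force: 0.0
time_s: 9.25
eef_pos: [522.8, 202.4, 203.4]
ee_rot: [0.0, 0.999, -0.043, -0.001]
force: [0.1, 0.2, 0.6]
grip_width: 1.001
grip_force: 0.0
9.25 [522.83 202.45 203.45] yaw -4.959831586766664 q [ 0.16  0.41  1.43 -0.    1.3   1.82]
elbow_hub [320.1 172.9] 0.8 [561.72 200.86 104.  ]
rib_end [120.1 359.2] 0.84 [431.88 360.67  70.  ]
rib_end [322.1  43.5] 0.58 [631.79 193.67  70.  ]
hubtop 1961 ((562.8935546875, 198.5100860595703), (23.020235061645508, 23.68276596069336), 85.90621948242188) [563.44 198.47 120.46]
barb 1446 [600.33 195.48 110.83] line deg -4.8102016
```

View pics/w4.png

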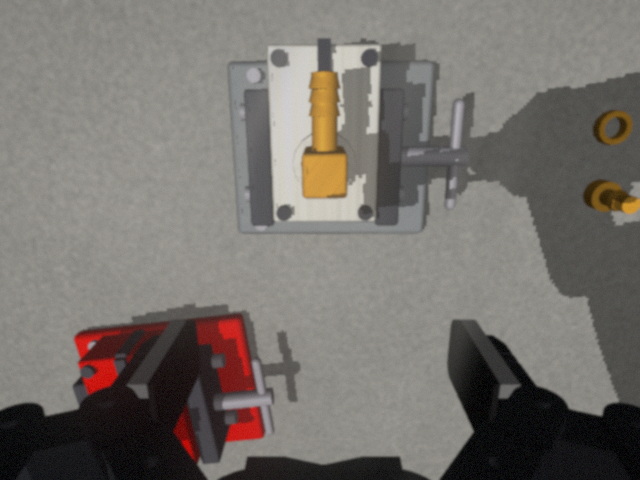

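The barb (323,75 to the hub at 324,172) lies along the rib (end at 323,42). The barb reads −4.8° and the rib about −4.5°. The gripper is clear and open.

```bash
python3 -c "
from rig import *
print(finish_job())"
```

```text
the job is handed in; nothing more can be done
None
```

I turned the elbow until its barb lined up with the rib to within about 1° by the wrist camera, let go and backed the gripper clear; the tee was never approached, and I handed the job in at about 9.3 s (no verdict came back).

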